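Return the gym caddies to the storage rail and check them in

TASK

Press the console's blue button to open the check-in, then bring every hook-on caddy standing on the bench back to the rail: hook it on over the bare steel part of the bar and slide it along the bar, without lifting it off again, until its hook sits on the green section. When all of them hang still in the green, press the yellow and then the green button, one at a time, to log them in. Leave the dumbbell, bottle and tub where they are, and if a caddy is knocked out of place, put it right again before you finish.

Things in the scene. Friction and masses are not known exactly. Their poses are not given: they have to be found in the camera images.
- red_caddy: red caddy, loose, 0.3-0.55 kg (may be absent): open tray 60 (x) x 56 (y) x 45 mm high with a black ball fixed in it. A steel strap rises at x=-30 and bends over like a gable roof (30 deg slopes, 40 wide in y) to a lip at x=+30 reaching down to 96 mm: a hook open downward and along y, 50 inside. On the ridge a red grip tab 12 (x) x 40 (y), 136 to 180 mm up. Origin: centre of underside, z up
- red_hook (a point): where the bar's axis lies inside the hook of the red caddy when it hangs properly: 115 mm straight above the caddy's origin; same axes. Hung, its y axis lies along the bar, either way round; if it swings, it settles in some seconds
- white_caddy: white caddy, loose, 0.3-0.55 kg (may be absent): open tray 60 (x) x 56 (y) x 45 mm high with a blue ball fixed in it. A steel strap rises at x=-30 and bends over like a gable roof (30 deg slopes, 40 wide in y) to a lip at x=+30 reaching down to 96 mm: a hook open downward and along y, 50 inside. On the ridge a white grip tab 12 (x) x 40 (y), 136 to 180 mm up. Origin: centre of underside, z up
- white_hook (a point): where the bar's axis lies inside the hook of the white caddy when it hangs properly: 115 mm straight above the caddy's origin; same axes. Hung, its y axis lies along the bar, either way round; if it swings, it settles in some seconds
- orange_caddy: orange caddy, loose, 0.3-0.55 kg (may be absent): open tray 60 (x) x 56 (y) x 45 mm high with a grey ball fixed in it. A steel strap rises at x=-30 and bends over like a gable roof (30 deg slopes, 40 wide in y) to a lip at x=+30 reaching down to 96 mm: a hook open downward and along y, 50 inside. On the ridge a orange grip tab 12 (x) x 40 (y), 136 to 180 mm up. Origin: centre of underside, z up
- orange_hook (a point): where the bar's axis lies inside the hook of the orange caddy when it hangs properly: 115 mm straight above the caddy's origin; same axes. Hung, its y axis lies along the bar, either way round; if it swings, it settles in some seconds
- black_caddy: black caddy, loose, 0.3-0.55 kg (may be absent): open tray 60 (x) x 56 (y) x 45 mm high with a orange ball fixed in it. A steel strap rises at x=-30 and bends over like a gable roof (30 deg slopes, 40 wide in y) to a lip at x=+30 reaching down to 96 mm: a hook open downward and along y, 50 inside. On the ridge a black grip tab 12 (x) x 40 (y), 136 to 180 mm up. Origin: centre of underside, z up
- black_hook (a point): where the bar's axis lies inside the hook of the black caddy when it hangs properly: 115 mm straight above the caddy's origin; same axes. Hung, its y axis lies along the bar, either way round; if it swings, it settles in some seconds
- rail: fixed storage rail: steel bar 16 mm thick along y, axis 180 mm above the bench, on grey posts (30 mm square, 192 high) at y=+-290 with feet 120 x 60 x 10 mm. Bare steel from y=-247 to -20, green from -20 to +250 mm; black stop collars (36 mm across) at both ends of that span, between which caddies slide freely. Origin: on the bench below the bar's middle
- green_start (a point): point on the bar's axis where the green section begins (rail y = -20 mm); axes as the rail's: y along the bar into the green, z up
- green_end (a point): point on the bar's axis where the green section ends, at the stop collar (rail y = +250 mm); same axes
- console: fixed grey check-in console, 110 (x) x 210 (y) x 40 mm high, black display along its far edge; the three push buttons stand in a row on its top, 65 mm apart, in an order that varies. Origin: centre of its underside
- blue_top (a point): centre of the top face of the blue push button (round, 36 mm across, in a black housing on the console); it is pressed straight down
- blue (a joint): travel of the blue button: 0 out, 0.008 m fully down; its spring returns it, fully down takes 5 N; it counts as pressed beyond 0.005 m
- yellow_top (a point): centre of the top face of the yellow push button (round, 36 mm across, in a black housing on the console); it is pressed straight down
- yellow (a joint): travel of the yellow button: 0 out, 0.008 m fully down; its spring returns it, fully down takes 5 N; it counts as pressed beyond 0.005 m
- green_top (a point): centre of the top face of the green push button (round, 36 mm across, in a black housing on the console); it is pressed straight down
- green (a joint): travel of the green button: 0 out, 0.008 m fully down; its spring returns it, fully down takes 5 N; it counts as pressed beyond 0.005 m
- dumbbell: bystander: black hex dumbbell with steel bar, 170 x 64 x 64 mm, lying on the bench. Origin: underside centre
- bottle: bystander: blue drinks bottle, 68 mm across, 200 mm high. Origin: underside centre
- tub: bystander: tub with black lid, 90 mm across, 90 mm high. Origin: underside centre
There are look-alikes about, which are no part of the job. What is shaped like the orange_caddy but turquoise is not meant.

How it is judged:
By the outcome, as a careful person would: the job done as asked, in the order asked, and still so for the second after the job is handed in, with the robot touching nothing.
Of red_caddy, white_caddy, orange_caddy, black_caddy only 3 to 4 are there at a start; the rules pass over those that are not, and their reading is None.
At some moment in a run one of red_caddy, white_caddy, orange_caddy, black_caddy may be knocked a few centimetres aside while the robot is not near it.
Once in a run the grip may slacken for a moment while it holds something.
It also fails if it takes over 210 s, if anything falls off the work surface, if the arm or the gripper's body presses on something with over 40 N, if the wrist force passes 120 N, or if a joint passes its speed limit or range.

ROBOT

A 7-joint arm with a two-finger parallel gripper is mounted at the origin on the work surface. World frame = base frame: x ahead of the robot, y to its left, z up, the work surface at z = 0. Lengths are in mm, angles in degrees, forces in N, time in s.
With the tool pointing down it reaches from about 400 to 750 mm from the base axis. Payload 19.5 kg.
Tool frame: the origin (TCP) lies on the mounting face of the last link; the fingertips stand 173 mm ahead of it and the grasp point (between the pads) lies 155 mm ahead of it (env.tcp_to_grasp is the distance from the TCP to the grasp point, in mm); z points along the fingers, y is the line along which they close (so a half turn about z gives the same grasp; the last joint's range is limited). The gripper opens to 85 mm and grips with 20 to 120 N. Pads are 22 mm wide; open, the fingers measure 114 mm over their backs; the gripper's body (76 mm by 85 mm) begins 54 mm behind the grasp point. The pads swing forward as they close: fully open they stand 13 mm farther back than shut.
Start: joints at [74.387, 40.479, -1.581, 85.061, 1.261, 54.483, -4.326], TCP at [131.533, -559.745, 404.668] pointing down, gripper open.
Joint ranges: [-155.06, 155.06], [-18.47, 123.98], [-90, 86.84], [0, 140.48], [-83.41, 263.41], [0, 116], [-161.91, 161.91]. Speed limits (degrees/s): [108.29, 108.29, 147.25, 147.25, 172.46, 172.46, 172.46].

INTERFACE

Orientations are given as [roll, pitch, yaw] about the fixed x, y, z axes, in that order (R = Rz(yaw) Ry(pitch) Rx(roll)).
In Python, from workcell import env, camera gives the robot as it stands.
- The arm moves only by the tool play_rows, never from a script. Its argument "steps" is a list of rows, each a list of 3 entries, a list of its own where there are three numbers: the finger opening in m, from 0 to 0.0854, then the shift along the tool's x, y, z in m, then the turn, a rotation vector about the tool's x, y, z in degrees. A call has 1 to 12 rows; each row shifts and turns the commanded pose from where the row before left it, along the tool's axes as they then stand; what a row does not reach is not made up. A row lasts 1/10 s, in which the tool goes at most 50 mm and 8.59 degrees, less where a joint would pass 70% of its speed; a pose out of reach is approached as far as the arm can. A call is refused whole if a number of a shift passes 0.05 or a number of a turn 8.59, either way. A call with a gripper value outside its range is refused whole. The fingers move at their own pace and stop on an object; "force" is the grip in N (left out, the last holds). Time passes only in rows, so rows that do not move let the fingers close. It gives the time, the measured TCP pose, the force, the opening and the grip force at its end, in the units of the state.
- env.get_obs(): the state, without advancing time (a new reading comes with each control period).
- camera(name): name is "scene" or "side" or "wrist"; returns a dict with "pixels" (420x560x3 uint8, blue, green, red), "fovy" (degrees; the focal length in pixels is half the picture's height over the tangent of half this angle, whatever the lens; pixels are square), "cx", "cy" (the principal point, pixels), "eye" and "attitude" of the camera in the world. Camera axes: x right, y down, z forward; pixel columns grow to the right and rows downward; lengths in mm; the calibration is good to about 2 mm. A picture is of the moment at which its call begins. There is no depth.
- env.close_job(): hands the job in; it is judged then, once.
The state is a dict: "time": time; "joint_pos": joint angles; "joint_velocities": joint speeds; "joint_torque": joint torques, N m; "ee_pos": TCP position; "tool_rot": TCP orientation; "contact_force": force on the tool from outside, world axes, zero at the start; "wrist_torque": the same for the moment, N m; "finger_gap": opening from 0.0 (shut) to 1.0 (fully open); "grip_force": force on a finger pad.
Only numpy, scipy, OpenCV 4.12 (cv2) and the standard library are available. Lean on these libraries where they do the work, as an engineer would, in place of code of your own. Each camera call takes 0.05 s, during which the arm holds its last target. There are 200 camera calls.

## Working session

There is one attempt and no reset: what is moved stays moved. The work goes in short steps, Python scripts to look and compute and a tool call to move; the robot and the scene stay as the last step left them, time stands still between calls to the robot, and variables do not carry over. Pictures are saved under pics/ and viewed, at most 14 in all, crops included, and the job is handed in when it is done.

Besides the shell and the picture viewer there is one more tool, called after "Call:" as name(argument=value, ...), one argument or row to a line, values as JSON. play_rows: Moves the arm, as the interface text tells. Its arguments: {"type":"object","properties":{"steps":{"type":"array","items":{"type":"array"}},"force":{"type":"number"}},"required":["steps"]}

```bash
ls; mkdir -p pics; cat > h.py <<'E'
import numpy as np, cv2
from workcell import env, camera
from scipy.spatial.transform import Rotation as R
def att(c):
    a=np.array(c["attitude"],float)
    if a.shape==(3,3): return a
    return R.from_euler('xyz',a,degrees=True).as_matrix()
def K(c):
    h=c["pixels"].shape[0]; return h/2/np.tan(np.radians(c["fovy"])/2)
def ray(c,u,v):
    d=att(c)@np.array([(u-c["cx"])/K(c),(v-c["cy"])/K(c),1.]); return np.array(c["eye"],float),d
def onz(c,u,v,z):
    e,d=ray(c,u,v); return e+d*(z-e[2])/d[2]
def proj(c,p):
    q=att(c).T@(np.array(p,float)-np.array(c["eye"],float)); return np.array([c["cx"]+K(c)*q[0]/q[2],c["cy"]+K(c)*q[1]/q[2]])
E
python3 - <<'E'
from h import *
for n in ["scene","side","wrist"]:
    c=camera(n); cv2.imwrite(f"pics/{n}0.png",c["pixels"]); print(n,{k:v for k,v in c.items() if k!="pixels"})
    np.save(f"pics/{n}0.npy",c,allow_pickle=True)
o=env.get_obs(); print(o["ee_pos"],o["tool_rot"],o["time"],o["contact_force"])
E
```

```text
pics
scene {'fovy': 55.670010898315134, 'cx': 286.10700439457315, 'cy': 203.5607453147378, 'eye': array([1212.1195929 ,  118.67716007,  963.29909908]), 'attitude': array([-1.41869981e+02,  8.36313755e-02,  9.93741035e+01])}
side {'fovy': 52.59570861616159, 'cx': 284.6223458948582, 'cy': 217.53638265038458, 'eye': array([ 288.22481113,  896.49814178, 1184.55316103]), 'attitude': array([-138.20729564,    0.18830582, -163.62879744])}
wrist {'fovy': 59.817216291008606, 'cx': 273.5712906067475, 'cy': 208.07484990155652, 'eye': array([ 206.44695792, -542.74829115,  373.75417739]), 'attitude': array([ 1.62380986e+02,  7.17710090e-02, -7.67826390e+01])}
[ 131.52778732 -559.6970054   404.35250229] [-1.79952063e+02  1.90537102e-03  1.32259893e+01] 0.15 [-0.5914471   0.53999354 -0.77492153]
```

View pics/scene0.png

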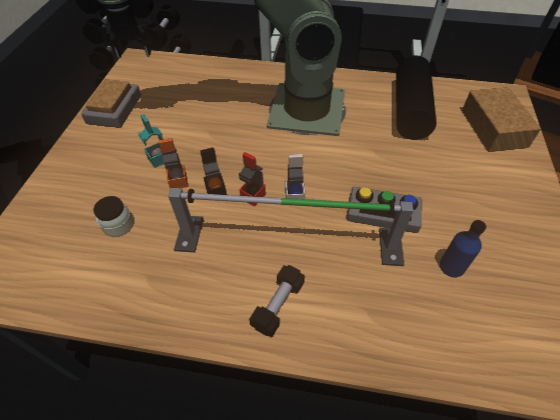

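View pics/side0.png

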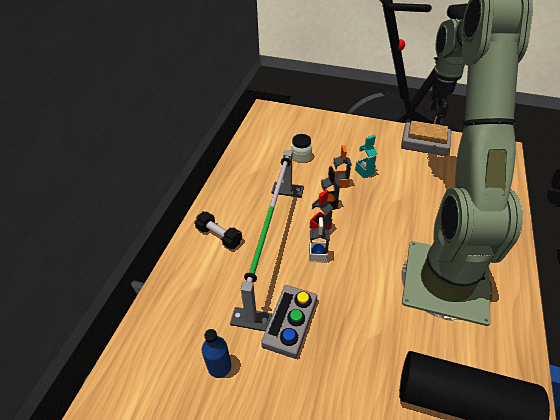

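```bash
python3 - <<'E'
from h import *
s=cv2.imread("pics/scene0.png")[105:215,130:320]; cv2.imwrite("pics/c1.png",cv2.resize(s,None,fx=4.2,fy=4.2,interpolation=cv2.INTER_CUBIC))
s=cv2.imread("pics/side0.png")[125:275,255:445]; cv2.imwrite("pics/c2.png",cv2.resize(s,None,fx=4,fy=4,interpolation=cv2.INTER_CUBIC))
E
```

```text
(no output)
```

View pics/c1.png

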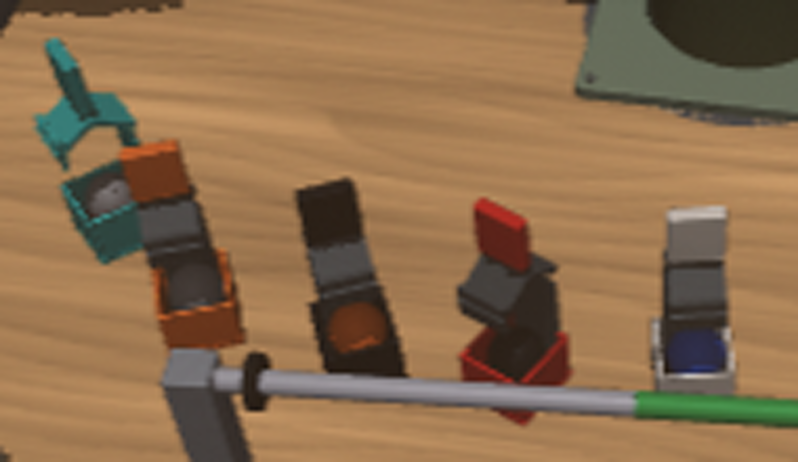

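View pics/c2.png

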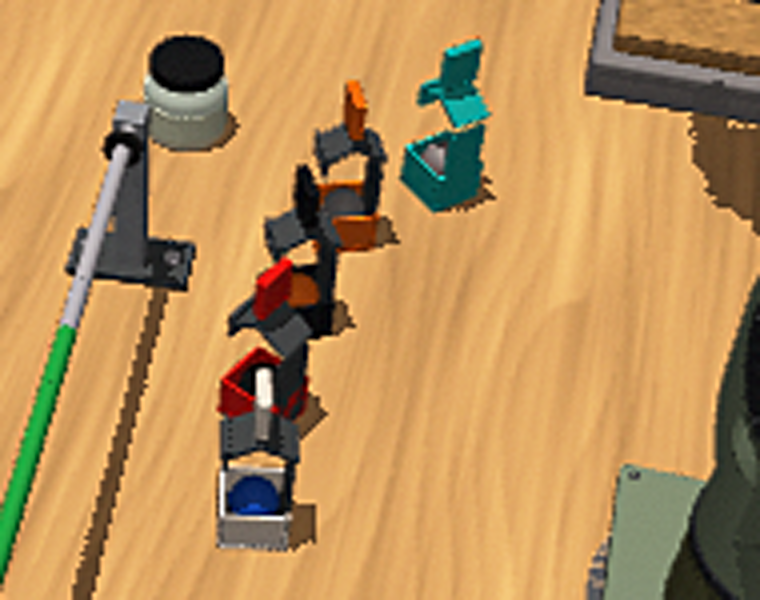

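```bash
cat >> h.py <<'E'
def tri(c1,p1,c2,p2):
    e1,d1=ray(c1,*p1); e2,d2=ray(c2,*p2); d1=d1/np.linalg.norm(d1); d2=d2/np.linalg.norm(d2)
    t=np.linalg.lstsq(np.stack([d1,-d2],1),e2-e1,rcond=None)[0]; a=e1+t[0]*d1; b=e2+t[1]*d2
    return (a+b)/2,np.linalg.norm(a-b)
def hue(c,lo,hi,box=None,s=120,v=60):
    m=cv2.inRange(cv2.cvtColor(c["pixels"],cv2.COLOR_BGR2HSV),(lo,s,v),(hi,255,255))
    if box: z=np.zeros_like(m); x0,y0,x1,y1=box; z[y0:y1,x0:x1]=m[y0:y1,x0:x1]; m=z
    n,l,st,ce=cv2.connectedComponentsWithStats(m); i=1+np.argmax(st[1:,4]); return ce[i],st[i]
E
python3 - <<'E'
from h import *
A,B=[np.load(f"pics/{n}0.npy",allow_pickle=True).item() for n in("scene","side")]
f=lambda c:np.round(c,0)
for n,lo,hi in (("blue",105,130),("yellow",22,32),("green",50,75)):
    a=hue(A,lo,hi,(345,180,425,225)); b=hue(B,lo,hi,(260,285,320,350)); p,e=tri(A,a[0],B,b[0]); print(n,f(p),round(e,1),a[1],b[1])
C=lambda u,v:(u/4.2+130,v/4.2+105); D=lambda u,v:(u/4+255,v/4+125)
for n,a,b in (("orange",C(150,145),D(353,87)),("black",C(325,186),D(305,172)),("red",C(503,214),D(278,267)),("white",C(698,209),D(263,370)),("turq",C(55,43),D(462,44)),("gstart",C(636,405),D(66,327)),("collarL",C(256,381),D(122,143)),("collarR",(397,208),(250,276))):
    p,e=tri(A,a,B,b); print(n,f(p),round(e,1), f(onz(A,*a,180)))
for n,a,b in (("orange",C(121,150),C(180,141)),("black",C(297,191),C(352,180)),("red",C(478,202),C(528,232)),("white",C(669,210),C(727,208))):
    p,q=onz(A,*a,180),onz(A,*b,180); d=q-p; print(n,np.linalg.norm(d).round(),np.degrees(np.arctan2(d[1],d[0])).round(1)-90)
E
```

```text
blue [438. 357.  60.] 4.5 [404 195  12   9  73] [283 328  12  14 128]
yellow [431. 226.  56.] 2.7 [359 188  13  11 103] [297 292  12  12 116]
green [439. 249.  -6.] 21.3 [345 202  45   9 259] [290 309  12  13 119]
orange [ 434. -360.  183.] 0.6 [ 431. -361.  180.]
black [ 452. -232.  183.] 1.6 [ 450. -232.  180.]
red [ 450. -113.  176.] 5.9 [ 457. -109.  180.]
white [435.  15. 187.] 7.8 [432.  17. 180.]
turq [ 346. -461.  182.] 7.7 [ 340. -466.  180.]
gstart [599.   4. 179.] 2.5 [601.   5. 180.]
collarL [ 619. -227.  180.] 2.1 [ 620. -226.  180.]
collarR [577. 286. 188.] 11.2 [575. 291. 180.]
orange 40.0 22.299999999999997
black 37.0 25.700000000000003
red 44.0 -29.4
white 38.0 12.099999999999994
```

Call:
play_rows(
  steps=[
    [0.02,[0,0.03,0],[0,0,-8.5]],
    [0.02,[0,0.03,0],[0,0,-8.5]],
    [0.0,[0,0.03,0],[0,0,-8.5]],
    [0.0,[0,0.03,0],[0,0,-8.5]],
    [0.0,[0,0.03,0],[0,0,-8.5]],
    [0.0,[0,0.03,0],[0,0,-8.5]],
    [0.0,[0,0.03,0],[0,0,-8.5]],
    [0.0,[0,0.03,0],[0,0,-8.5]],
    [0.0,[0,0.03,0],[0,0,-8.5]],
    [0.0,[0,0.03,0],[0,0,0]],
    [0.0,[0,0.03,0],[0,0,0]],
    [0,[0,0,0],[0,0,0]],
  ],
)

```text
time: 1.35
ee_pos: [339.5, -707.0, 395.8]
tool_rot: [179.4, 1.0, 82.1]
contact_force: [0.7, 1.0, 0.9]
finger_gap: 0.0
grip_force: 0.0
```

```bash
python3 - <<'E'
from h import *
A,B=[np.load(f"pics/{n}0.npy",allow_pickle=True).item() for n in("scene","side")]
for n,lo,hi in (("blue",105,130),("yellow",22,32),("green",50,75)):
    b=hue(B,lo,hi,(260,285,320,350)); print(n,[onz(B,*b[0],z).round() for z in (50,58,64)])
for n,p in (("yellow",(365.5,193)),("green",(387,197.5)),("blue",(409.5,200.5))): print(n,onz(A,*p,58).round())
o=env.get_obs(); print(o["ee_pos"],o["tool_rot"],o["time"],o["joint_pos"])
E
```

```text
blue [array([440., 354.,  50.]), array([439., 358.,  58.]), array([438., 361.,  64.])]
yellow [array([433., 224.,  50.]), array([432., 229.,  58.]), array([431., 232.,  64.])]
green [array([437., 288.,  50.]), array([436., 293.,  58.]), array([435., 296.,  64.])]
yellow [434. 227.  58.]
green [441. 289.  58.]
blue [442. 354.  58.]
[ 339.53591926 -707.00719438  395.84720681] [179.42825597   1.02096398  82.07808862] 1.35 [ 62.04080736  73.97960144 -13.00337264   0.12902344  13.13539087
 104.73239535  54.13086451]
```

```bash
cat >> h.py <<'E'
def plan(x,y,z,yaw):
    "total shift (mm, tool axes after the turn) and turn to a tool-down TCP pose"
    o=env.get_obs(); Rc=R.from_euler('xyz',o["tool_rot"],degrees=True); Rt=R.from_euler('xyz',[180,0,yaw],degrees=True)
    d=np.array([x,y,z])-o["ee_pos"]
    print("t",round(o["time"],1),"pos",np.round(o["ee_pos"],1),"rot",np.round(o["tool_rot"],1),"turn",np.round((Rc.inv()*Rt).as_rotvec(degrees=True),1),"shift",np.round(Rt.inv().apply(d),1))
E
python3 -c "
from h import *
plan(450,-300,405,90)"
```

```text
t 1.4 pos [ 339.5 -707.   395.8] rot [179.4   1.   82.1] turn [ 0.5  1.1 -7.9] shift [407.  110.5  -9.2]
```

Call:
play_rows(
  steps=[
    [0.0,[0.02,0.005,0],[0.5,1.1,-7.9]],
    [0.0,[0.04,0.015,-0.002],[0,0,0]],
    [0.0,[0.045,0.015,-0.002],[0,0,0]],
    [0.0,[0.045,0.015,-0.002],[0,0,0]],
    [0.0,[0.045,0.015,-0.003],[0,0,0]],
    [0.0,[0.045,0.015,0],[0,0,0]],
    [0.0,[0.045,0.015,0],[0,0,0]],
    [0.0,[0.045,0.015,0],[0,0,0]],
    [0,[0.045,0,0],[0,0,0]],
    [0,[0.045,0,0],[0,0,0]],
    [0,[0.045,0,0],[0,0,0]],
    [0,[0.045,0,0],[0,0,0]],
  ],
)

```text
time: 2.55
ee_pos: [462.4, -269.0, 401.5]
tool_rot: [179.7, 0.7, 86.1]
contact_force: [1.6, 0.1, -0.6]
finger_gap: 0.001
grip_force: 0.0
```

Call:
play_rows(
  steps=[
    [0.0,[0.045,0,0],[0,0,0]],
    [0.0,[0.045,0,0],[0,0,0]],
    [0.0,[0.045,0,0],[0,0,0]],
    [0.0,[0.045,0,0],[0,0,0]],
    [0.0,[0.045,0,0],[0,0,0]],
    [0.0,[0.045,0,0],[0,0,0]],
    [0.0,[0.045,0,0],[0,0,0]],
    [0.0,[0.045,0,0],[0,0,0]],
    [0.0,[0.04,0,0],[0,0,0]],
    [0.0,[0.03,0,0],[0,0,0]],
    [0.0,[0.01,0,0],[0,0,0]],
    [0,[0,0,0],[0,0,0]],
  ],
)

```text
time: 3.75
ee_pos: [492.8, 169.3, 395.9]
tool_rot: [179.8, 0.7, 86.2]
contact_force: [-0.1, -0.5, 0.7]
finger_gap: 0.001
grip_force: 0.0
```

```bash
python3 - <<'E'
from h import *
plan(439,356,300,90)
c=camera("wrist"); cv2.imwrite("pics/w1.png",c["pixels"]); print(c["eye"],c["attitude"])
for n,lo,hi in (("blue",105,130),("yellow",22,32),("green",50,75)):
    try:
        b=hue(c,lo,hi); print(n,b,onz(c,*b[0],58).round(1))
    except Exception as e: print(n,e)
E
```

```text
t 3.8 pos [492.8 169.3 395.9] rot [179.8   0.7  86.2] turn [ 0.2  0.7 -3.8] shift [186.7 -53.8  95.9]
[497.80235522 245.15975517 364.52385703] [161.7790207   -0.16325648  -3.82379421]
blue (array([217.54950495, 313.12128713]), array([203, 303,  32,  22, 404], dtype=int32)) [430.2  40.4  58. ]
yellow (array([191.32929782, 117.58353511]), array([ 169,   95,   46,   46, 1652], dtype=int32)) [430.1 226.6  58. ]
green (array([439.92247993, 172.36520963]), array([  418,     5,    40,   358, 11210], dtype=int32)) [636.4 166.9  58. ]
```

Call:
play_rows(
  steps=[
    [0.0,[0.02,-0.005,0.005],[0.2,0.7,-3.8]],
    [0.0,[0.03,-0.01,0.015],[0,0,0]],
    [0.0,[0.03,-0.01,0.015],[0,0,0]],
    [0.0,[0.03,-0.01,0.015],[0,0,0]],
    [0.0,[0.03,-0.01,0.015],[0,0,0]],
    [0.0,[0.03,-0.008,0.015],[0,0,0]],
    [0.0,[0.016,0,0.015],[0,0,0]],
    [0,[0,0,0],[0,0,0]],
    [0,[0,0,0],[0,0,0]],
  ],
)

```text
time: 4.7
ee_pos: [441.9, 353.9, 300.8]
tool_rot: [-180.0, 0.0, 89.9]
contact_force: [-0.5, -0.3, -0.5]
finger_gap: -0.002
grip_force: 0.0
```

```bash
python3 - <<'E'
from h import *
plan(438,356,240,90)
c=camera("wrist"); cv2.imwrite("pics/w2.png",c["pixels"]); 
for n,lo,hi in (("blue",105,130),("green",50,75)):
    try:
        b=hue(c,lo,hi,(0,0,420,420)); print(n,b,onz(c,*b[0],58).round(1))
    except Exception as e: print(n,e)
E
```

```text
t 4.7 pos [441.9 353.9 300.8] rot [-180.     0.    89.9] turn [-0.   0.  -0.1] shift [ 2.1 -3.9 60.8]
blue (array([267.19875092, 218.82770022]), array([ 238,  189,   59,   60, 2722], dtype=int32)) [437.5 356.1  58. ]
green attempt to get argmax of an empty sequence
```

View pics/w2.png

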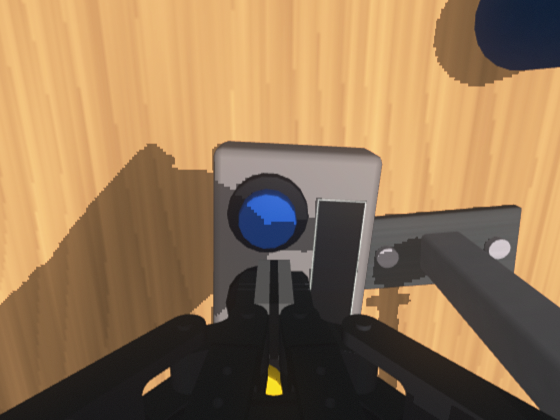

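Call:
play_rows(
  steps=[
    [0.0,[0.002,-0.004,0.01],[0,0,0]],
    [0.0,[0,0,0.02],[0,0,0]],
    [0.0,[0,0,0.02],[0,0,0]],
    [0.0,[0,0,0.01],[0,0,0]],
    [0.0,[0,0,0],[0,0,0]],
    [0.0,[0,0,0.003],[0,0,0]],
    [0.0,[0,0,0.003],[0,0,0]],
    [0.0,[0,0,0.003],[0,0,0]],
    [0,[0,0,0],[0,0,0]],
  ],
)

```text
time: 5.65
ee_pos: [437.6, 357.1, 231.9]
tool_rot: [180.0, -0.0, 89.9]
contact_force: [1.4, -1.0, 3.8]
finger_gap: 0.003
grip_force: 1.9
```

Call:
play_rows(
  steps=[
    [0.0,[0,0,0.002],[0,0,0]],
    [0.0,[0,0,0.002],[0,0,0]],
    [0,[0,0,0],[0,0,0]],
  ],
)

```text
time: 5.95
ee_pos: [437.6, 357.1, 229.1]
tool_rot: [179.9, -0.1, 89.9]
contact_force: [-2.3, -3.7, 29.7]
finger_gap: 0.001
grip_force: 14.3
```

```bash
python3 - <<'E'
from h import *
o=env.get_obs(); print(o["contact_force"],o["ee_pos"])
c=camera("wrist"); cv2.imwrite("pics/w3.png",c["pixels"]); 
E
```

```text
[-2.31470642 -3.7408962  29.70092489] [437.6367955  357.06895001 229.07314403]
```

Call:
play_rows(
  steps=[
    [0.0,[0,0,-0.01],[0,0,0]],
    [0.0,[0,0,-0.04],[0,0,0]],
    [0.085,[0,0,-0.04],[0,0,0]],
    [0.085,[-0.02,0,-0.04],[0,0,0]],
    [0.085,[-0.04,0,-0.04],[0,0,0]],
    [0.085,[-0.045,0,0],[0,0,0]],
    [0.085,[-0.045,0,0],[0,0,0]],
    [0.085,[-0.045,0,0],[0,0,0]],
    [0.085,[-0.045,0,0],[0,0,0]],
    [0.085,[-0.045,0,0],[0,0,0]],
    [0.085,[-0.03,0,0],[0,0,0]],
    [0.085,[0,0,0],[0,0,0]],
  ],
)

```text
time: 7.2
ee_pos: [436.7, 43.1, 393.0]
tool_rot: [-180.0, 0.1, 89.6]
contact_force: [-1.0, 0.3, -0.1]
finger_gap: 0.999
grip_force: 0.0
```

```bash
python3 - <<'E'
from h import *
plan(434,16,325,102)
c=camera("wrist"); cv2.imwrite("pics/w4.png",c["pixels"]); np.save("pics/w4.npy",c,allow_pickle=True)
print(proj(c,[434,16,180]))
for n,p in (("tool",env.get_obs()["ee_pos"]),): print(proj(c,[p[0],p[1],p[2]-173]))
E
```

```text
t 7.2 pos [436.7  43.1 393. ] rot [-1.80e+02  1.00e-01  8.96e+01] turn [ -0.1   0.1 -12.4] shift [-25.9  -8.3  68. ]
[270.11679095 285.30699322]
[274.95591709 272.02999319]
```

View pics/w4.png

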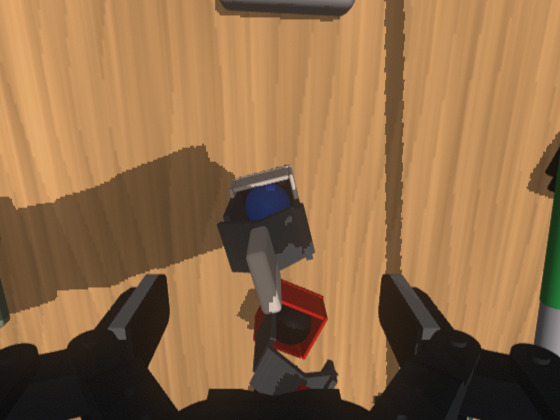

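```bash
cat >> h.py <<'E'
def tab(c,x,y,yaw):
    a=np.radians(yaw); 
    for z in (180,136):
        print(z,[tuple(proj(c,[x+np.cos(a)*dx-np.sin(a)*dy,y+np.sin(a)*dx+np.cos(a)*dy,z]).round().astype(int)) for dx,dy in((-6,20),(6,20),(6,-20),(-6,-20))])
E
python3 - <<'E'
from h import *
c=np.load("pics/w4.npy",allow_pickle=True).item()
tab(c,434,16,12)
s=c["pixels"][160:340,190:350]; cv2.imwrite("pics/c4.png",cv2.resize(s,None,fx=3.3,fy=3.3,interpolation=cv2.INTER_CUBIC))
E
```

```text
180 [(np.int64(251), np.int64(256)), (np.int64(273), np.int64(251)), (np.int64(288), np.int64(313)), (np.int64(268), np.int64(317))]
136 [(np.int64(255), np.int64(227)), (np.int64(273), np.int64(224)), (np.int64(286), np.int64(277)), (np.int64(269), np.int64(280))]
```

View pics/c4.png

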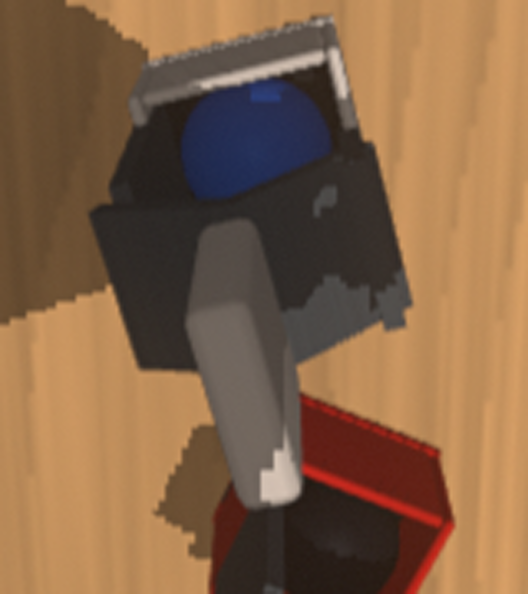

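```bash
cat >> h.py <<'E'
def tabfrom(c,P,z=180):
    "P: 4 top corners order (-x,+y),(+x,+y),(+x,-y),(-x,-y)"
    q=np.array([onz(c,*p,z) for p in P]); d=(q[0]+q[1]-q[2]-q[3])/2
    print("centre",q.mean(0).round(1),"yaw",np.degrees(np.arctan2(-d[0],d[1])).round(1),"len",np.linalg.norm(d).round(1)); 
E
python3 - <<'E'
from h import *
c=np.load("pics/w4.npy",allow_pickle=True).item()
tabfrom(c,[(247,257.6),(271,251),(281.5,310),(265,313)])
plan(432,18,322,101)
E
```

```text
centre [431.9  17.  180. ] yaw 11.8 len 36.8
t 7.2 pos [436.8  45.1 393. ] rot [-180.     0.    89.7] turn [ -0.   -0.  -11.3] shift [-25.7  -9.9  71. ]
```

Call:
play_rows(
  steps=[
    [0.085,[-0.01,-0.002,0],[0,0,-6]],
    [0.085,[-0.015,-0.008,0.01],[0,0,-6]],
    [0.085,[-0.002,0,0.02],[0,0,0]],
    [0.085,[0,0,0.02],[0,0,0]],
    [0.085,[0,0,0.015],[0,0,0]],
    [0.085,[0,0,0.008],[0,0,0]],
    [0.085,[0,0,0],[0,0,0]],
    [0.085,[0,0,0],[0,0,0]],
  ],
)

```text
time: 8.05
ee_pos: [428.9, 19.4, 320.4]
tool_rot: [180.0, -0.0, 101.9]
contact_force: [-0.2, -0.6, -0.6]
finger_gap: 0.995
grip_force: 0.0
```

```bash
python3 - <<'E'
from h import *
plan(432,17,320,101.8)
E
```

```text
t 8.1 pos [428.9  19.4 320.4] rot [180.   -0.  101.9] turn [ 0.  -0.   0.1] shift [-2.9  2.5  0.4]
```

Call:
play_rows(
  steps=[
    [0.085,[-0.003,0.0025,0],[0,0,0]],
    [0.0,[0,0,0],[0,0,0]],
    [0.0,[0,0,0],[0,0,0]],
    [0.0,[0,0,0],[0,0,0]],
    [0.0,[0,0,0],[0,0,0]],
    [0.0,[0,0,0],[0,0,0]],
    [0.0,[0,0,0],[0,0,0]],
    [0.0,[0,0,0],[0,0,0]],
  ],
  force=70,
)

```text
time: 8.85
ee_pos: [431.7, 16.6, 320.1]
tool_rot: [-180.0, -0.0, 101.9]
contact_force: [-2.7, 1.0, 5.5]
finger_gap: 0.129
grip_force: 68.3
```

Call:
play_rows(
  steps=[
    [0.0,[0,0,-0.01],[0,0,0]],
    [0.0,[0,0,-0.024],[0,0,0]],
    [0.0,[0,0,-0.03],[0,0,0]],
    [0.0,[0,0,-0.03],[0,0,0]],
    [0.0,[0,0,-0.01],[0,0,3.5]],
    [0.0,[0,0.01,0],[0,0,3.5]],
    [0.0,[-0.01,0.02,0],[0,0,0]],
    [0.0,[-0.01,0.02,0],[0,0,0]],
    [0.0,[-0.01,0.02,0],[0,0,0]],
    [0.0,[0,0.01,0],[0,0,0]],
    [0.0,[0,0,0],[0,0,0]],
  ],
)

```text
time: 9.95
ee_pos: [514.7, -6.0, 423.3]
tool_rot: [-179.9, -0.0, 94.9]
contact_force: [0.1, -0.7, -5.1]
finger_gap: 0.132
grip_force: 71.8
```

```bash
python3 - <<'E'
from h import *
plan(602.8,-26,424,94.9); o=env.get_obs(); print(o["contact_force"],o["finger_gap"])
c=camera("side"); np.save("pics/s5.npy",c,allow_pickle=True); cv2.imwrite("pics/s5.png",cv2.resize(c["pixels"][100:320,200:420],None,fx=2.7,fy=2.7,interpolation=cv2.INTER_CUBIC))
E
```

```text
t 9.9 pos [514.7  -6.  423.3] rot [-179.9   -0.    94.9] turn [-0.1 -0.  -0. ] shift [-27.4  86.1  -0.7]
[ 0.09478115 -0.68401533 -5.08321014] 0.1318263163985213
```

View pics/s5.png

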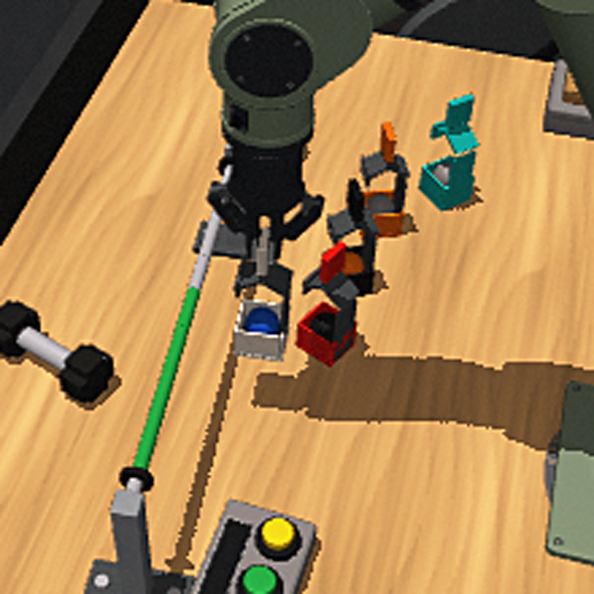

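Call:
play_rows(
  steps=[
    [0.0,[-0.01,0.01,0],[0,0,0]],
    [0.0,[-0.01,0.02,0],[0,0,0]],
    [0.0,[-0.007,0.02,0],[0,0,0]],
    [0.0,[0,0.02,0],[0,0,0]],
    [0.0,[0,0.016,0],[0,0,0]],
    [0.0,[0,0,0],[0,0,0]],
    [0.0,[0,0,0.01],[0,0,0]],
    [0.0,[0,0,0.015],[0,0,0]],
    [0.0,[0,0,0.008],[0,0,0]],
    [0.0,[0,0,0],[0,0,0]],
  ],
)

```text
time: 11.0
ee_pos: [601.5, -25.6, 389.9]
tool_rot: [-179.9, -0.0, 94.9]
contact_force: [0.1, 0.3, -4.9]
finger_gap: 0.126
grip_force: 71.8
```

```bash
python3 - <<'E'
from h import *
plan(602.8,-26,385,94.9); o=env.get_obs(); print(o["contact_force"],o["finger_gap"])
E
```

```text
t 11.0 pos [601.5 -25.6 389.9] rot [-179.9   -0.    94.9] turn [-0.1 -0.   0. ] shift [-0.5  1.2  4.9]
[ 0.12806983  0.33129599 -4.85891094] 0.12633462034936876
```

Call:
play_rows(
  steps=[
    [0.0,[0,0.001,0.002],[0,0,0]],
    [0.0,[0,0,0.002],[0,0,0]],
    [0.0,[0,0,0],[0,0,0]],
  ],
)

```text
time: 11.3
ee_pos: [603.1, -25.4, 387.0]
tool_rot: [-180.0, -0.0, 94.9]
contact_force: [1.2, 1.1, -4.4]
finger_gap: 0.131
grip_force: 71.8
```

Call:
play_rows(
  steps=[
    [0.0,[0,0,0.001],[0,0,0]],
    [0.0,[0,0,0.001],[0,0,0]],
    [0.0,[0,0,0],[0,0,0]],
  ],
)

```text
time: 11.6
ee_pos: [603.1, -25.3, 386.6]
tool_rot: [179.9, -0.0, 94.9]
contact_force: [-4.9, 0.7, 17.2]
finger_gap: 0.13
grip_force: 75.1
```

Call:
play_rows(
  steps=[
    [0.0,[0,-0.001,-0.001],[0,0,0]],
    [0.0,[0.01,0,0],[0,0,0]],
    [0.0,[0.02,0,0],[0,0,0]],
    [0.0,[0.02,0,0],[0,0,0]],
    [0.0,[0.02,0,0],[0,0,0]],
    [0.0,[0.02,0,0],[0,0,0]],
    [0.0,[0.02,0,0],[0,0,0]],
    [0.0,[0.01,0,0],[0,0,0]],
    [0.0,[0,0,0],[0,0,0]],
  ],
)

```text
time: 12.5
ee_pos: [591.5, 95.8, 386.0]
tool_rot: [-180.0, -0.1, 95.0]
contact_force: [-2.4, 2.4, -1.2]
finger_gap: 0.129
grip_force: 72.5
```

```bash
python3 - <<'E'
from h import *
B=np.load("pics/side0.npy",allow_pickle=True).item()
s=210;plan(598.5-.085*s,24+.996*s,386,94.9); o=env.get_obs(); print(o["contact_force"],o["finger_gap"])
c=camera("scene");np.save("pics/s6.npy",c,allow_pickle=True)
A=c
import cv2
# bar direction: green mask in the fresh scene picture, top-view z=180 line
for n in ("scene0","side0"):
    C=np.load(f"pics/{n}.npy",allow_pickle=True).item()
    m=cv2.inRange(cv2.cvtColor(C["pixels"],cv2.COLOR_BGR2HSV),(50,120,60),(75,255,255))
    k,l,st,ce=cv2.connectedComponentsWithStats(m); i=1+np.argmax(st[1:,4]); yy,xx=np.nonzero(l==i)
    P=np.array([onz(C,u,v,180)[:2] for u,v in zip(xx,yy)]); w,V=np.linalg.eigh(np.cov(P.T)); d=V[:,1]; d*=np.sign(d[1]); m=P.mean(0)
    t=(P-m)@d; print(n,"yaw",np.degrees(np.arctan2(-d[0],d[1])),"mid",m,"ends",m+d*t.min(),m+d*t.max())
E
```

```text
t 12.5 pos [591.5  95.8 386. ] rot [-1.8e+02 -1.0e-01  9.5e+01] turn [-0.  -0.1  0.1] shift [137.7   0.9  -0. ]
[-2.35625579  2.43709769 -1.24552055] 0.12918191809115695
scene0 yaw 4.907075833354899 mid [586.50221686 140.37136544] ends [598.12865889   4.95129919] [575.19278916 272.0989777 ]
side0 yaw 4.960859591322061 mid [586.16779463 141.66080465] ends [ 5.98485173e+02 -2.43905249e-01] [575.54381457 264.05639947]
```

Call:
play_rows(
  steps=[
    [0.0,[0.01,-0.001,0],[0,0,0]],
    [0.0,[0.02,0,0],[0,0,0]],
    [0.0,[0.02,0,0],[0,0,0]],
    [0.0,[0.02,0,0],[0,0,0]],
    [0.0,[0.02,0,0],[0,0,0]],
    [0.0,[0.02,0,0],[0,0,0]],
    [0.0,[0.02,0,0],[0,0,0]],
    [0.0,[0.007,0,0],[0,0,0]],
    [0.0,[0,0,0],[0,0,0]],
  ],
)

```text
time: 13.45
ee_pos: [579.1, 230.8, 385.8]
tool_rot: [-180.0, -0.0, 94.9]
contact_force: [-0.5, 0.6, -4.7]
finger_gap: 0.133
grip_force: 71.9
```

```bash
python3 - <<'E'
from h import *
s=210;plan(598.5-.085*s,24+.996*s,386,94.9); o=env.get_obs(); print(o["contact_force"],o["finger_gap"])
E
```

```text
t 13.4 pos [579.1 230.8 385.8] rot [-180.    -0.    94.9] turn [-0. -0.  0.] shift [ 2.2  1.7 -0.2]
[-0.48464355  0.57473893 -4.69794505] 0.13292505062516774
```

Call:
play_rows(
  steps=[
    [0.0,[0,0,0.001],[0,0,0]],
    [0.0,[0,0,0],[0,0,0]],
    [0.03,[0,0,0],[0,0,0]],
    [0.05,[0,0,0],[0,0,0]],
    [0.05,[0,0,0],[0,0,0]],
    [0.06,[0,0,-0.01],[0,0,0]],
    [0.06,[0,0,-0.03],[0,0,0]],
    [0.085,[0,0,-0.04],[0,0,0]],
    [0.085,[-0.02,-0.01,-0.01],[0,0,0]],
    [0.085,[-0.04,-0.02,0],[0,0,0]],
    [0.085,[-0.045,-0.03,0],[0,0,0]],
    [0.085,[-0.045,-0.02,0],[0,0,0]],
  ],
)

```text
time: 14.65
ee_pos: [512.7, 76.5, 475.9]
tool_rot: [180.0, -0.0, 94.9]
contact_force: [2.1, -1.3, 0.8]
finger_gap: 0.997
grip_force: 0.0
```

```bash
python3 - <<'E'
from h import *
plan(455,-85,400,61)
c=camera("side"); cv2.imwrite("pics/s7.png",c["pixels"]); 
o=env.get_obs(); print(o["finger_gap"])
E
```

```text
t 14.7 pos [512.7  76.5 475.9] rot [180.   -0.   94.9] turn [ 0.  -0.  33.9] shift [-169.2   27.8   75.9]
0.9942612475226424
```

Call:
play_rows(
  steps=[
    [0.085,[0,0,0.01],[0,0,8.4]],
    [0.085,[0,0,0.015],[0,0,8.5]],
    [0.085,[0,0,0.015],[0,0,8.5]],
    [0.085,[-0.01,0,0.015],[0,0,8.5]],
    [0.085,[-0.03,0,0.02],[0,0,0]],
    [0.085,[-0.04,0.005,0],[0,0,0]],
    [0.085,[-0.04,0.013,0],[0,0,0]],
    [0.085,[-0.035,0.01,0],[0,0,0]],
    [0.085,[-0.01,0,0],[0,0,0]],
    [0.085,[0,0,0],[0,0,0]],
  ],
)

```text
time: 15.7
ee_pos: [459.8, -81.9, 400.5]
tool_rot: [180.0, -0.0, 60.9]
contact_force: [0.0, 0.7, 0.2]
finger_gap: 0.996
grip_force: 0.0
```

```bash
python3 - <<'E'
from h import *
plan(455,-111,320,61)
c=camera("wrist"); np.save("pics/w8.npy",c,allow_pickle=True)
tab(c,455,-111,-29)
s=c["pixels"][190:390,160:400]; a=cv2.resize(s,None,fx=2.2,fy=2.2,interpolation=cv2.INTER_CUBIC)
c=camera("side"); b=cv2.resize(c["pixels"][120:320,220:340],None,fx=2.2,fy=2.2,interpolation=cv2.INTER_CUBIC)
cv2.imwrite("pics/w8.png",np.hstack([a,b]))
E
```

```text
t 15.7 pos [459.8 -81.9 400.5] rot [180.   -0.   60.9] turn [ 0.  -0.  -0.1] shift [-27.8   9.9  80.5]
180 [(np.int64(280), np.int64(249)), (np.int64(302), np.int64(249)), (np.int64(300), np.int64(310)), (np.int64(280), np.int64(310))]
136 [(np.int64(279), np.int64(222)), (np.int64(297), np.int64(222)), (np.int64(296), np.int64(275)), (np.int64(279), np.int64(275))]
```

View pics/w8.png

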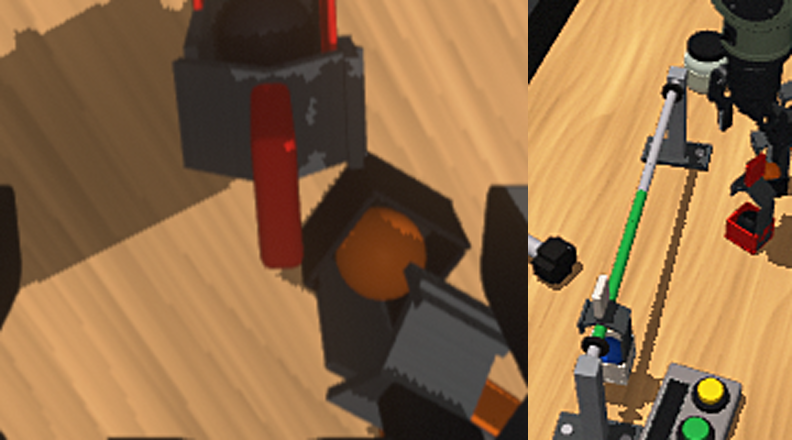

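```bash
python3 - <<'E'
from h import *
c=np.load("pics/w8.npy",allow_pickle=True).item()
tabfrom(c,[(273.6,252.3),(295,252.3),(297.3,309.5),(279,310.5)])
plan(451,-111,320,58)
E
```

```text
centre [ 452.3 -110.8  180. ] yaw -25.1 len 37.8
t 15.8 pos [460.4 -79.9 400.3] rot [ 1.8e+02 -1.0e-01  6.1e+01] turn [ 0.  -0.1  3. ] shift [-31.4   8.5  80.3]
```

Call:
play_rows(
  steps=[
    [0.085,[-0.01,0.002,0],[0,0,-4]],
    [0.085,[-0.015,0.003,0.01],[0,0,0]],
    [0.085,[-0.007,0,0.02],[0,0,0]],
    [0.085,[0,0,0.02],[0,0,0]],
    [0.085,[0,0,0.02],[0,0,0]],
    [0.085,[0,0,0.01],[0,0,0]],
    [0.085,[0,0,0],[0,0,0]],
    [0.085,[0,0,0],[0,0,0]],
  ],
)

```text
time: 16.6
ee_pos: [450.7, -111.2, 320.5]
tool_rot: [180.0, -0.0, 65.0]
contact_force: [-1.1, 0.1, 0.5]
finger_gap: 0.997
grip_force: 0.0
```

```bash
python3 - <<'E'
from h import *
plan(452,-111,320,65)
E
```

```text
t 16.6 pos [ 450.7 -111.2  320.5] rot [180.  -0.  65.] turn [ 0. -0.  0.] shift [0.7 1.1 0.5]
```

Call:
play_rows(
  steps=[
    [0.085,[0.001,0.001,0],[0,0,0]],
    [0.0,[0,0,0],[0,0,0]],
    [0.0,[0,0,0],[0,0,0]],
    [0.0,[0,0,0],[0,0,0]],
    [0.0,[0,0,0],[0,0,0]],
    [0.0,[0,0,0],[0,0,0]],
    [0.0,[0,0,0],[0,0,0]],
    [0.0,[0,0,-0.01],[0,0,0]],
    [0.0,[0,0,-0.024],[0,0,0]],
    [0.0,[0,0,-0.03],[0,0,0]],
    [0.0,[0,0,-0.03],[0,0,0]],
    [0.0,[0,0,-0.01],[0,0,0]],
  ],
)

```text
time: 17.8
ee_pos: [451.6, -111.2, 426.9]
tool_rot: [179.9, -0.1, 65.0]
contact_force: [-0.1, -0.1, -5.5]
finger_gap: 0.127
grip_force: 68.8
```

Call:
play_rows(
  steps=[
    [0.0,[0,0.01,0],[0,0,-7.5]],
    [0.0,[0,0.01,0],[0,0,-7.5]],
    [0.0,[0,0.01,0],[0,0,-7.5]],
    [0.0,[0,0.01,0],[0,0,-7.4]],
    [0.0,[0,0.01,0],[0,0,0]],
    [0.0,[0,0,0],[0,0,0]],
  ],
)

```text
time: 18.4
ee_pos: [500.5, -119.7, 424.1]
tool_rot: [-180.0, -0.0, 94.9]
contact_force: [0.8, -0.0, -4.1]
finger_gap: 0.133
grip_force: 68.8
```

```bash
python3 - <<'E'
from h import *
s=-110;plan(598.3-.086*s,24+.996*s,424,94.9)
c=camera("side"); np.save("pics/s9.npy",c,allow_pickle=True); cv2.imwrite("pics/s9.png",cv2.resize(c["pixels"][100:320,200:420],None,fx=2.7,fy=2.7,interpolation=cv2.INTER_CUBIC))
E
```

```text
t 18.4 pos [ 500.5 -119.7  424.1] rot [-180.    -0.    94.9] turn [-0. -0. -0.] shift [2.480e+01 1.098e+02 1.000e-01]
```

View pics/s9.png

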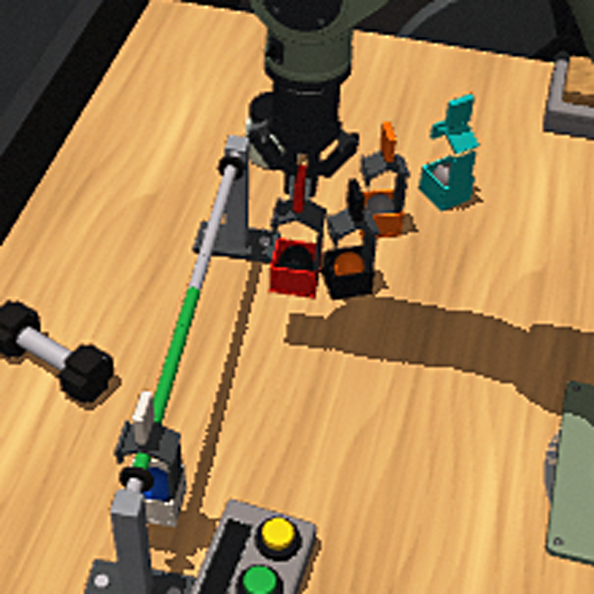

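Call:
play_rows(
  steps=[
    [0.0,[0,0.01,0],[0,0,0]],
    [0.0,[0.01,0.02,0],[0,0,0]],
    [0.0,[0.01,0.025,0],[0,0,0]],
    [0.0,[0.005,0.025,0],[0,0,0]],
    [0.0,[0,0.02,0],[0,0,0]],
    [0.0,[0,0.01,0],[0,0,0]],
    [0.0,[0,0,0.01],[0,0,0]],
    [0.0,[0,0,0.015],[0,0,0]],
    [0.0,[0,0,0.008],[0,0,0]],
    [0.0,[0,0,0],[0,0,0]],
  ],
)

```text
time: 19.45
ee_pos: [606.9, -85.7, 389.9]
tool_rot: [-179.9, -0.0, 94.9]
contact_force: [-1.0, 0.4, -4.9]
finger_gap: 0.131
grip_force: 68.8
```

```bash
python3 - <<'E'
from h import *
s=-110;plan(598.3-.086*s,24+.996*s,386.8,94.9)
E
```

```text
t 19.4 pos [606.9 -85.7 389.9] rot [-179.9   -0.    94.9] turn [-0.1 -0.  -0. ] shift [0.  0.9 3.1]
```

Call:
play_rows(
  steps=[
    [0.0,[0,0,0.002],[0,0,0]],
    [0.0,[0,0,0.002],[0,0,0]],
    [0.0,[0,0,0],[0,0,0]],
  ],
)

```text
time: 19.75
ee_pos: [607.5, -85.5, 387.1]
tool_rot: [180.0, -0.0, 94.9]
contact_force: [0.0, -0.7, -4.4]
finger_gap: 0.129
grip_force: 68.8
```

Call:
play_rows(
  steps=[
    [0.0,[0,0,0.001],[0,0,0]],
    [0.0,[0,0,0],[0,0,0]],
    [0.0,[0,0,0],[0,0,0]],
  ],
)

```text
time: 20.05
ee_pos: [607.6, -85.5, 386.3]
tool_rot: [180.0, -0.0, 94.9]
contact_force: [-1.3, 0.4, 2.3]
finger_gap: 0.129
grip_force: 69.7
```

Call:
play_rows(
  steps=[
    [0.0,[0.01,0,0],[0,0,0]],
    [0.0,[0.02,0,0],[0,0,0]],
    [0.0,[0.02,0,0],[0,0,0]],
    [0.0,[0.02,0,0],[0,0,0]],
    [0.0,[0.02,0,0],[0,0,0]],
    [0.0,[0.02,0,0],[0,0,0]],
    [0.0,[0.02,0,0],[0,0,0]],
    [0.0,[0.02,0,0],[0,0,0]],
    [0.0,[0.02,0,0],[0,0,0]],
    [0.0,[0.02,0,0],[0,0,0]],
    [0.0,[0.02,0,0],[0,0,0]],
    [0.0,[0.01,0,0],[0,0,0]],
  ],
)

```text
time: 21.25
ee_pos: [588.3, 135.1, 386.0]
tool_rot: [-179.9, 0.0, 95.0]
contact_force: [-4.6, -6.5, 3.9]
finger_gap: 0.131
grip_force: 70.0
```

```bash
python3 - <<'E'
from h import *
s=143;plan(598.3-.086*s,24+.996*s,386.3,94.9)
E
```

```text
t 21.2 pos [588.3 135.1 386. ] rot [-179.9    0.    95. ] turn [-0.1  0.   0.1] shift [31.4  0.4 -0.3]
```

Call:
play_rows(
  steps=[
    [0.0,[0.015,-0.001,0],[0,0,0]],
    [0.0,[0.015,0,0],[0,0,0]],
    [0.0,[0.001,0,0],[0,0,0]],
    [0.0,[0,0,0],[0,0,0]],
    [0.03,[0,0,0],[0,0,0]],
    [0.05,[0,0,0],[0,0,0]],
    [0.05,[0,0,0],[0,0,0]],
    [0.06,[0,0,-0.01],[0,0,0]],
    [0.06,[0,0,-0.03],[0,0,0]],
    [0.085,[0,0,-0.04],[0,0,0]],
    [0.085,[-0.02,-0.01,-0.01],[0,0,0]],
    [0.085,[-0.04,-0.02,0],[0,0,0]],
  ],
)

```text
time: 22.45
ee_pos: [560.2, 103.6, 478.0]
tool_rot: [179.8, -0.1, 95.1]
contact_force: [1.2, -1.5, -1.1]
finger_gap: 0.996
grip_force: 0.0
```

```bash
python3 - <<'E'
from h import *
plan(451,-205,400,115)
E
```

```text
t 22.4 pos [560.2 103.6 478. ] rot [ 1.798e+02 -1.000e-01  9.510e+01] turn [  0.2  -0.1 -19.9] shift [-233.5 -229.4   78. ]
```

Call:
play_rows(
  steps=[
    [0.085,[-0.01,-0.01,0],[0.2,0,-6.5]],
    [0.085,[-0.018,-0.018,0.005],[0,0,-6.5]],
    [0.085,[-0.025,-0.025,0.01],[0,0,-6.7]],
    [0.085,[-0.03,-0.03,0.01],[0,0,0]],
    [0.085,[-0.03,-0.03,0.01],[0,0,0]],
    [0.085,[-0.03,-0.03,0.01],[0,0,0]],
    [0.085,[-0.03,-0.03,0.01],[0,0,0]],
    [0.085,[-0.03,-0.03,0.01],[0,0,0]],
    [0.085,[-0.02,-0.02,0.01],[0,0,0]],
    [0.085,[-0.01,-0.006,0.003],[0,0,0]],
    [0.085,[0,0,0],[0,0,0]],
    [0.085,[0,0,0],[0,0,0]],
  ],
)

```text
time: 23.65
ee_pos: [436.2, -197.4, 399.0]
tool_rot: [-179.9, -0.1, 114.6]
contact_force: [-0.3, 0.7, 0.5]
finger_gap: 0.995
grip_force: 0.0
```

```bash
python3 - <<'E'
from h import *
plan(451,-232,320,115)
c=camera("wrist"); np.save("pics/w10.npy",c,allow_pickle=True)
tab(c,451,-232,25)
s=c["pixels"][180:400,160:400]; a=cv2.resize(s,None,fx=2.2,fy=2.2,interpolation=cv2.INTER_CUBIC)
a=np.clip(a.astype(float)*1.6+15,0,255).astype(np.uint8)
c=camera("side"); b=cv2.resize(c["pixels"][130:350,220:340],None,fx=2.2,fy=2.2,interpolation=cv2.INTER_CUBIC)
cv2.imwrite("pics/w10.png",np.hstack([a,b]))
E
```

```text
t 23.6 pos [ 436.2 -197.4  399. ] rot [-1.799e+02 -1.000e-01  1.146e+02] turn [-0.1 -0.1 -0.4] shift [-37.6  -1.2  79. ]
180 [(np.int64(263), np.int64(266)), (np.int64(284), np.int64(266)), (np.int64(284), np.int64(326)), (np.int64(264), np.int64(326))]
136 [(np.int64(265), np.int64(237)), (np.int64(283), np.int64(237)), (np.int64(283), np.int64(289)), (np.int64(266), np.int64(289))]
```

View pics/w10.png

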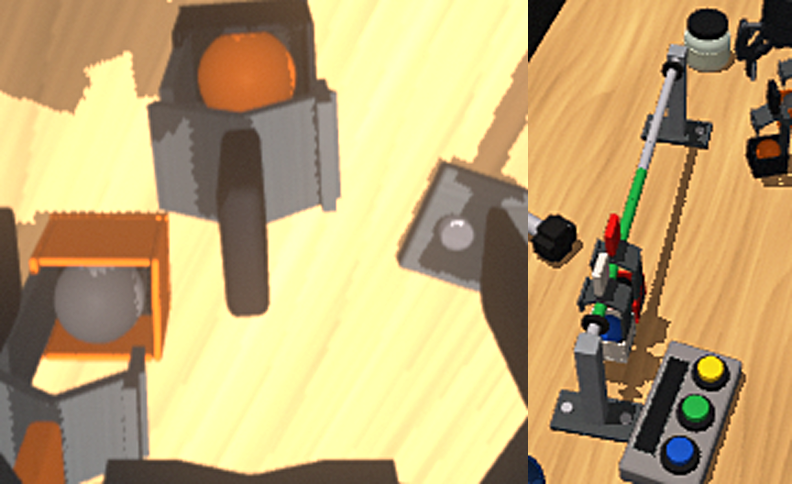

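```bash
python3 - <<'E'
from h import *
c=np.load("pics/w10.npy",allow_pickle=True).item()
q=[(160+u/2.2,180+v/2.2) for u,v in ((217,187),(265,187),(268,312),(230,314))]
tabfrom(c,q)
plan(448,-231,320,112)
E
```

```text
centre [ 448.8 -230.9  180. ] yaw 27.7 len 38.0
t 23.8 pos [ 436.2 -197.1  399. ] rot [-1.799e+02 -1.000e-01  1.147e+02] turn [-0.1 -0.1  2.7] shift [-35.8  -1.8  79. ]
```

Call:
play_rows(
  steps=[
    [0.085,[-0.01,-0.002,0],[0,0,-2.3]],
    [0.085,[-0.015,-0.002,0.01],[0,0,0]],
    [0.085,[-0.011,0,0.02],[0,0,0]],
    [0.085,[0,0,0.02],[0,0,0]],
    [0.085,[0,0,0.02],[0,0,0]],
    [0.085,[0,0,0.009],[0,0,0]],
    [0.085,[0,0,0],[0,0,0]],
    [0.085,[0,0,0],[0,0,0]],
  ],
)

```text
time: 24.55
ee_pos: [448.1, -232.3, 319.9]
tool_rot: [-179.8, -0.1, 116.9]
contact_force: [0.3, -0.7, 0.3]
finger_gap: 0.993
grip_force: 0.0
```

```bash
python3 - <<'E'
from h import *
plan(449,-231,320,117)
E
```

```text
t 24.6 pos [ 448.1 -232.3  319.9] rot [-1.798e+02 -1.000e-01  1.169e+02] turn [-0.2 -0.1 -0.1] shift [ 0.7  1.4 -0.1]
```

Close, lift, then turn to rail yaw (+22).

Call:
play_rows(
  steps=[
    [0.085,[0.001,0.001,0],[0,0,0]],
    [0.0,[0,0,0],[0,0,0]],
    [0.0,[0,0,0],[0,0,0]],
    [0.0,[0,0,0],[0,0,0]],
    [0.0,[0,0,0],[0,0,0]],
    [0.0,[0,0,0],[0,0,0]],
    [0.0,[0,0,0],[0,0,0]],
    [0.0,[0,0,-0.01],[0,0,0]],
    [0.0,[0,0,-0.024],[0,0,0]],
    [0.0,[0,0,-0.03],[0,0,0]],
    [0.0,[0,0,-0.03],[0,0,0]],
    [0.0,[0,0,-0.01],[0,0,0]],
  ],
)

```text
time: 25.75
ee_pos: [448.5, -230.8, 426.2]
tool_rot: [-179.9, 0.0, 116.9]
contact_force: [-0.1, 0.1, -4.3]
finger_gap: 0.128
grip_force: 68.4
```

Call:
play_rows(
  steps=[
    [0.0,[0.01,0,0],[0,0,7]],
    [0.0,[0.02,0,0],[0,0,8]],
    [0.0,[0.02,0.01,0],[0,0,7]],
    [0.0,[0.02,0.015,0],[0,0,0]],
    [0.0,[0.01,0.02,0],[0,0,0]],
    [0.0,[0,0.01,0],[0,0,0]],
    [0.0,[0,0,0],[0,0,0]],
    [0.0,[0,0,0],[0,0,0]],
  ],
)

```text
time: 26.55
ee_pos: [484.7, -148.0, 422.8]
tool_rot: [-179.7, -0.0, 94.9]
contact_force: [-0.1, 0.4, -4.9]
finger_gap: 0.131
grip_force: 68.4
```

```bash
python3 - <<'E'
from h import *
s=-150;plan(598.3-.086*s,24+.996*s,424,94.9)
E
```

```text
t 26.6 pos [ 484.7 -148.   422.8] rot [-179.7   -0.    94.9] turn [-0.3 -0.  -0. ] shift [ 11.7 128.   -1.2]
```

Call:
play_rows(
  steps=[
    [0.0,[0,0.01,-0.001],[-0.3,0,0]],
    [0.0,[0.005,0.025,0],[0,0,0]],
    [0.0,[0.005,0.028,0],[0,0,0]],
    [0.0,[0.001,0.03,0],[0,0,0]],
    [0.0,[0,0.025,0],[0,0,0]],
    [0.0,[0,0.01,0],[0,0,0]],
    [0.0,[0,0,0.01],[0,0,0]],
    [0.0,[0,0,0.015],[0,0,0]],
    [0.0,[0,0,0.009],[0,0,0]],
    [0.0,[0,0,0],[0,0,0]],
  ],
)

```text
time: 27.55
ee_pos: [611.0, -126.3, 389.1]
tool_rot: [-179.9, -0.0, 94.9]
contact_force: [0.1, 0.1, -3.9]
finger_gap: 0.131
grip_force: 68.6
```

```bash
python3 - <<'E'
from h import *
s=-150;plan(598.3-.086*s,24+.996*s,386.3,94.9)
E
```

```text
t 27.6 pos [ 611.  -126.3  389.1] rot [-179.9   -0.    94.9] turn [-0.1 -0.  -0. ] shift [0.9 0.2 2.8]
```

Call:
play_rows(
  steps=[
    [0.0,[0,0,0.002],[0,0,0]],
    [0.0,[0,0,0.001],[0,0,0]],
    [0.0,[0,0,0],[0,0,0]],
  ],
)

```text
time: 27.85
ee_pos: [611.8, -126.0, 387.7]
tool_rot: [179.9, 0.0, 94.9]
contact_force: [-0.6, -0.8, -4.8]
finger_gap: 0.129
grip_force: 68.5
```

Call:
play_rows(
  steps=[
    [0.0,[0,0,0.001],[0,0,0]],
    [0.0,[0,0,0.001],[0,0,0]],
    [0.0,[0,0,0],[0,0,0]],
  ],
)

```text
time: 28.15
ee_pos: [611.9, -125.9, 386.3]
tool_rot: [179.8, 0.0, 94.9]
contact_force: [-2.0, 1.0, 7.2]
finger_gap: 0.127
grip_force: 70.3
```

Call:
play_rows(
  steps=[
    [0.0,[0.01,-0.001,-0.0005],[0,0,0]],
    [0.0,[0.02,0,0],[0,0,0]],
    [0.0,[0.02,0,0],[0,0,0]],
    [0.0,[0.02,0,0],[0,0,0]],
    [0.0,[0.02,0,0],[0,0,0]],
    [0.0,[0.02,0,0],[0,0,0]],
    [0.0,[0.02,0,0],[0,0,0]],
    [0.0,[0.02,0,0],[0,0,0]],
    [0.0,[0.02,0,0],[0,0,0]],
    [0.0,[0.02,0,0],[0,0,0]],
    [0.0,[0.01,0,0],[0,0,0]],
    [0.0,[0,0,0],[0,0,0]],
  ],
)

```text
time: 29.35
ee_pos: [593.5, 74.7, 385.9]
tool_rot: [179.9, -0.0, 95.0]
contact_force: [-0.4, -0.2, -4.1]
finger_gap: 0.131
grip_force: 68.6
```

```bash
python3 - <<'E'
from h import *
s=78;plan(598.3-.086*s,24+.996*s,386.3,94.9)
E
```

```text
t 29.4 pos [593.5  74.7 385.9] rot [179.9  -0.   95. ] turn [ 0.1 -0.   0.1] shift [27.1  0.4 -0.4]
```

Call:
play_rows(
  steps=[
    [0.0,[0.013,0,0],[0,0,0]],
    [0.0,[0.014,0,0],[0,0,0]],
    [0.0,[0,0,0.001],[0,0,0]],
    [0.0,[0,0,0],[0,0,0]],
    [0.03,[0,0,0],[0,0,0]],
    [0.05,[0,0,0],[0,0,0]],
    [0.05,[0,0,0],[0,0,0]],
    [0.06,[0,0,-0.01],[0,0,0]],
    [0.06,[0,0,-0.03],[0,0,0]],
    [0.085,[0,0,-0.04],[0,0,0]],
    [0.085,[-0.02,-0.01,-0.01],[0,0,0]],
    [0.085,[-0.04,-0.02,0],[0,0,0]],
  ],
)

```text
time: 30.55
ee_pos: [566.5, 39.3, 476.9]
tool_rot: [179.7, -0.1, 95.1]
contact_force: [0.8, -1.2, -0.8]
finger_gap: 0.996
grip_force: 0.0
```

```bash
python3 - <<'E'
from h import *
plan(421,-334,400,113)
E
```

```text
t 30.6 pos [566.5  39.3 476.9] rot [ 1.797e+02 -1.000e-01  9.510e+01] turn [  0.3  -0.  -17.9] shift [-286.8 -279.8   76.9]
```

Call:
play_rows(
  steps=[
    [0.085,[-0.012,-0.012,0],[0.2,0,-6]],
    [0.085,[-0.02,-0.02,0.005],[0,0,-6]],
    [0.085,[-0.03,-0.03,0.01],[0,0,-6]],
    [0.085,[-0.035,-0.034,0.01],[0,0,0]],
    [0.085,[-0.035,-0.034,0.01],[0,0,0]],
    [0.085,[-0.035,-0.034,0.01],[0,0,0]],
    [0.085,[-0.035,-0.034,0.01],[0,0,0]],
    [0.085,[-0.035,-0.034,0.01],[0,0,0]],
    [0.085,[-0.03,-0.03,0.01],[0,0,0]],
    [0.085,[-0.015,-0.013,0.002],[0,0,0]],
    [0.085,[0,0,0],[0,0,0]],
    [0.085,[0,0,0],[0,0,0]],
  ],
)

```text
time: 31.75
ee_pos: [409.2, -321.4, 398.8]
tool_rot: [-179.9, -0.0, 112.9]
contact_force: [0.6, 1.0, 0.2]
finger_gap: 0.993
grip_force: 0.0
```

```bash
python3 - <<'E'
from h import *
plan(432,-360,320,113)
c=camera("wrist"); np.save("pics/w11.npy",c,allow_pickle=True)
tab(c,432,-360,22)
s=c["pixels"][180:400,160:400]; a=cv2.resize(s,None,fx=2.2,fy=2.2,interpolation=cv2.INTER_CUBIC)
c=camera("side"); b=cv2.resize(c["pixels"][130:350,220:340],None,fx=2.2,fy=2.2,interpolation=cv2.INTER_CUBIC)
cv2.imwrite("pics/w11.png",np.hstack([a,b]))
E
```

```text
t 31.8 pos [ 409.2 -321.4  398.8] rot [-179.9   -0.   112.9] turn [-0.1 -0.  -0.1] shift [-44.4   5.9  78.8]
180 [(np.int64(276), np.int64(277)), (np.int64(297), np.int64(277)), (np.int64(294), np.int64(336)), (np.int64(275), np.int64(336))]
136 [(np.int64(276), np.int64(246)), (np.int64(293), np.int64(246)), (np.int64(291), np.int64(298)), (np.int64(275), np.int64(297))]
```

View pics/w11.png

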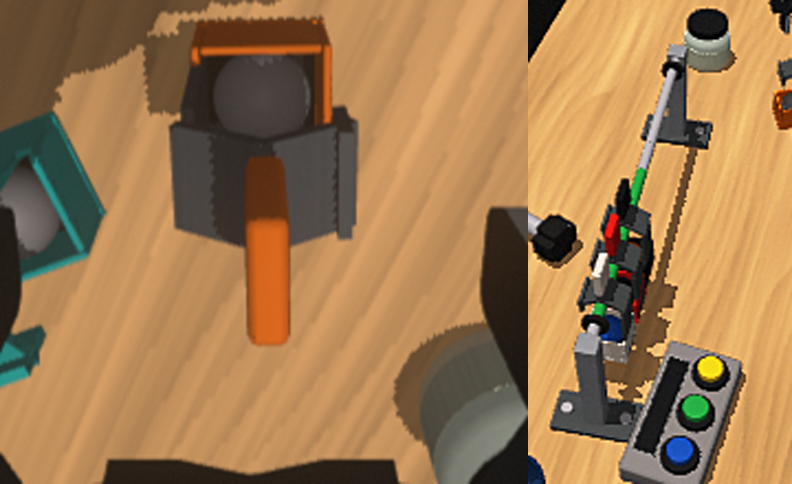

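```bash
python3 - <<'E'
from h import *
c=np.load("pics/w11.npy",allow_pickle=True).item()
q=[(160+u/2.2,180+v/2.2) for u,v in ((243,217),(293,217),(290,343),(248,345))]
tabfrom(c,q)
plan(429,-360,320,114)
E
```

```text
centre [ 430.4 -361.3  180. ] yaw 23.7 len 39.2
t 31.9 pos [ 409.5 -320.7  398.8] rot [-179.9   -0.   113. ] turn [-0.1 -0.  -1. ] shift [-43.8   1.8  78.8]
```

Call:
play_rows(
  steps=[
    [0.055,[-0.015,0.001,0],[0,0,-0.8]],
    [0.055,[-0.02,0.0015,0.005],[0,0,0]],
    [0.055,[-0.01,0,0.015],[0,0,0]],
    [0.055,[0,0,0.02],[0,0,0]],
    [0.055,[0,0,0.02],[0,0,0]],
    [0.055,[0,0,0.015],[0,0,0]],
    [0.055,[0,0,0.004],[0,0,0]],
    [0.055,[0,0,0],[0,0,0]],
  ],
)

```text
time: 32.65
ee_pos: [429.5, -361.3, 319.4]
tool_rot: [-179.9, -0.0, 113.8]
contact_force: [0.1, -0.6, 1.1]
finger_gap: 0.647
grip_force: 0.0
```

```bash
python3 - <<'E'
from h import *
plan(430.4,-361.3,320,114)
E
```

```text
t 32.6 pos [ 429.5 -361.3  319.4] rot [-179.9   -0.   113.8] turn [-0.1 -0.  -0.2] shift [-0.3  0.8 -0.6]
```

Call:
play_rows(
  steps=[
    [0.055,[0,0.001,-0.0005],[0,0,0]],
    [0.0,[0,0,0],[0,0,0]],
    [0.0,[0,0,0],[0,0,0]],
    [0.0,[0,0,0],[0,0,0]],
    [0.0,[0,0,0],[0,0,0]],
    [0.0,[0,0,0],[0,0,0]],
    [0.0,[0,0,0],[0,0,0]],
    [0.0,[0,0,-0.01],[0,0,0]],
    [0.0,[0,0,-0.024],[0,0,0]],
    [0.0,[0,0,-0.03],[0,0,0]],
    [0.0,[0,0,-0.03],[0,0,0]],
    [0.0,[0,0,-0.01],[0,0,0]],
  ],
)

```text
time: 33.85
ee_pos: [430.0, -361.5, 426.4]
tool_rot: [-180.0, 0.1, 113.7]
contact_force: [-0.1, -0.3, -4.5]
finger_gap: 0.13
grip_force: 68.8
```

Call:
play_rows(
  steps=[
    [0.0,[0.01,0.005,0],[0,0,6]],
    [0.0,[0.02,0.01,0],[0,0,6.5]],
    [0.0,[0.03,0.01,0],[0,0,6.4]],
    [0.0,[0.035,0.01,0],[0,0,0]],
    [0.0,[0.035,0.01,0],[0,0,0]],
    [0.0,[0.035,0.01,0],[0,0,0]],
    [0.0,[0.03,0.01,0],[0,0,0]],
    [0.0,[0.01,0,0],[0,0,0]],
    [0.0,[0,0,0],[0,0,0]],
    [0.0,[0,0,0],[0,0,0]],
  ],
)

```text
time: 34.85
ee_pos: [465.6, -149.8, 423.3]
tool_rot: [-179.8, 0.0, 94.8]
contact_force: [-0.5, 0.5, -5.4]
finger_gap: 0.127
grip_force: 68.7
```

```bash
python3 - <<'E'
from h import *
s=-150;plan(598.3-.086*s,24+.996*s,424,94.9)
E
```

```text
t 34.9 pos [ 465.6 -149.8  423.3] rot [-179.8    0.    94.8] turn [-0.2  0.  -0.1] shift [ 11.9 147.1  -0.7]
```

Call:
play_rows(
  steps=[
    [0.0,[0,0.012,-0.001],[-0.2,0,-0.1]],
    [0.0,[0.005,0.03,0],[0,0,0]],
    [0.0,[0.005,0.032,0],[0,0,0]],
    [0.0,[0.001,0.033,0],[0,0,0]],
    [0.0,[0,0.03,0],[0,0,0]],
    [0.0,[0,0.01,0],[0,0,0]],
    [0.0,[0,0,0.01],[0,0,0]],
    [0.0,[0,0,0.015],[0,0,0]],
    [0.0,[0,0,0.009],[0,0,0]],
    [0.0,[0,0,0.001],[0,0,0]],
    [0.0,[0,0,0.001],[0,0,0]],
    [0.0,[0,0,0],[0,0,0]],
  ],
)

```text
time: 36.05
ee_pos: [611.4, -125.8, 389.2]
tool_rot: [179.9, 0.0, 94.9]
contact_force: [0.3, -1.0, -4.8]
finger_gap: 0.133
grip_force: 69.3
```

```bash
python3 - <<'E'
from h import *
s=-150;plan(598.3-.086*s,24+.996*s,386.3,94.9)
E
```

```text
t 36.0 pos [ 611.4 -125.8  389.2] rot [179.9   0.   94.9] turn [ 0.1  0.  -0. ] shift [ 0.4 -0.2  2.9]
```

Call:
play_rows(
  steps=[
    [0.0,[0,0,0.001],[0,0,0]],
    [0.0,[0,0,0.001],[0,0,0]],
    [0.0,[0,0,0.001],[0,0,0]],
    [0.0,[0,0,0],[0,0,0]],
  ],
)

```text
time: 36.45
ee_pos: [611.5, -125.4, 386.7]
tool_rot: [179.8, 0.0, 94.9]
contact_force: [-3.2, 1.4, 6.7]
finger_gap: 0.128
grip_force: 71.2
```

Call:
play_rows(
  steps=[
    [0.0,[0.01,-0.001,-0.0005],[0,0,0]],
    [0.0,[0.02,0,0],[0,0,0]],
    [0.0,[0.02,0,0],[0,0,0]],
    [0.0,[0.02,0,0],[0,0,0]],
    [0.0,[0.02,0,0],[0,0,0]],
    [0.0,[0.02,0,0],[0,0,0]],
    [0.0,[0.02,0,0],[0,0,0]],
    [0.0,[0.02,0,0],[0,0,0]],
    [0.0,[0.01,0,0],[0,0,0]],
    [0.0,[0.004,0,0],[0,0,0]],
    [0.0,[0,0,0],[0,0,0]],
  ],
)

```text
time: 37.55
ee_pos: [596.4, 37.9, 386.3]
tool_rot: [179.9, 0.0, 94.9]
contact_force: [-0.6, 0.3, -3.7]
finger_gap: 0.126
grip_force: 69.6
```

```bash
python3 - <<'E'
from h import *
s=15;plan(598.3-.086*s,24+.996*s,386.3,94.9)
c=camera("side"); b=cv2.resize(c["pixels"][150:330,220:340],None,fx=3.2,fy=3.2,interpolation=cv2.INTER_CUBIC)
c=camera("scene"); a=cv2.resize(c["pixels"][150:290,270:410],None,fx=3,fy=3,interpolation=cv2.INTER_CUBIC)
b=b[:420]; cv2.imwrite("pics/s12.png",np.hstack([a,b]))
E
```

```text
t 37.5 pos [596.4  37.9 386.3] rot [179.9   0.   94.9] turn [0.1 0.  0. ] shift [ 1.   0.7 -0. ]
```

View pics/s12.png

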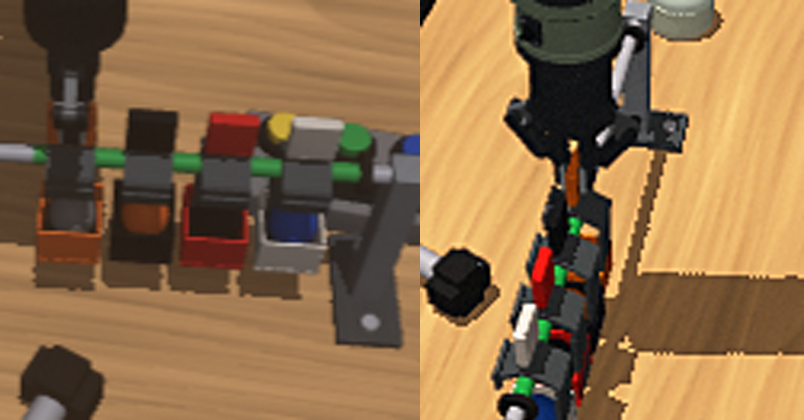

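Call:
play_rows(
  steps=[
    [0.0,[0.002,0,0],[0,0,0]],
    [0.0,[0,0,0.001],[0,0,0]],
    [0.0,[0,0,0],[0,0,0]],
    [0.03,[0,0,0],[0,0,0]],
    [0.05,[0,0,0],[0,0,0]],
    [0.05,[0,0,0],[0,0,0]],
    [0.06,[0,0,-0.01],[0,0,0]],
    [0.06,[0,0,-0.03],[0,0,0]],
    [0.06,[0,0,-0.04],[0,0,0]],
    [0.0,[0,-0.02,-0.01],[0,0,0]],
    [0.0,[0,-0.04,0],[0,0,0]],
    [0.0,[0,-0.045,0],[0,0,0]],
  ],
)

```text
time: 38.85
ee_pos: [490.3, 30.8, 475.6]
tool_rot: [179.8, -0.0, 94.9]
contact_force: [1.5, 0.3, -0.6]
finger_gap: 0.194
grip_force: 0.0
```

```bash
python3 - <<'E'
from h import *
plan(431,227,340,90)
E
```

```text
t 38.9 pos [490.3  30.8 475.6] rot [179.8  -0.   94.9] turn [ 0.2 -0.   4.9] shift [196.2 -59.3 135.6]
```

Call:
play_rows(
  steps=[
    [0.0,[0.01,-0.015,0],[0.2,0,4.9]],
    [0.0,[0.025,-0.025,0],[0,0,0]],
    [0.0,[0.03,-0.019,0.005],[0,0,0]],
    [0.0,[0.035,0,0.015],[0,0,0]],
    [0.0,[0.035,0,0.02],[0,0,0]],
    [0.0,[0.035,0,0.025],[0,0,0]],
    [0.0,[0.02,0,0.025],[0,0,0]],
    [0.0,[0.006,0,0.025],[0,0,0]],
    [0.0,[0,0,0.02],[0,0,0]],
    [0.0,[0,0,0],[0,0,0]],
    [0.0,[0,0,0],[0,0,0]],
  ],
)

```text
time: 39.95
ee_pos: [431.8, 225.5, 341.0]
tool_rot: [-179.9, -0.0, 90.0]
contact_force: [-0.2, -0.3, 1.3]
finger_gap: 0.001
grip_force: 0.0
```

```bash
python3 - <<'E'
from h import *
plan(431,227,245,90)
c=camera("wrist")
for n,lo,hi in (("blue",105,130),("yellow",22,32),("green",50,75)):
    try:
        b=hue(c,lo,hi,(0,0,330,420)); print(n,b,onz(c,*b[0],58).round(1))
    except Exception as e: print(n,e)
E
```

```text
t 40.0 pos [431.8 225.5 341. ] rot [-179.9   -0.    90. ] turn [-0.1 -0.  -0. ] shift [ 1.5 -0.8 96. ]
blue (array([284.34052596,  13.49157114]), array([ 256,    0,   58,   33, 1483], dtype=int32)) [437.6 348.8  58. ]
yellow (array([272.94563008, 202.24441057]), array([ 249,  177,   49,   51, 1968], dtype=int32)) [430.4 226.5  58. ]
green (array([278.18268398, 109.19177489]), array([ 252,   82,   54,   55, 2310], dtype=int32)) [434.  291.4  58. ]
```

Call:
play_rows(
  steps=[
    [0.0,[0.001,-0.001,0.015],[0,0,0]],
    [0.0,[0,0,0.025],[0,0,0]],
    [0.0,[0,0,0.03],[0,0,0]],
    [0.0,[0,0,0.025],[0,0,0]],
    [0.0,[0,0,0.008],[0,0,0]],
    [0.0,[0,0,0],[0,0,0]],
    [0.0,[0,0,0.003],[0,0,0]],
    [0.0,[0,0,0.002],[0,0,0]],
    [0.0,[0,0,0.001],[0,0,0]],
    [0.0,[0,0,0],[0,0,0]],
  ],
)

```text
time: 41.0
ee_pos: [430.6, 226.6, 231.6]
tool_rot: [-180.0, -0.0, 90.0]
contact_force: [2.2, -0.4, 3.6]
finger_gap: 0.005
grip_force: 1.9
```

Call:
play_rows(
  steps=[
    [0.0,[0,0,0.001],[0,0,0]],
    [0.0,[0,0,0.001],[0,0,0]],
    [0.0,[0,0,0],[0,0,0]],
    [0.0,[0,0,0],[0,0,0]],
  ],
)

```text
time: 41.4
ee_pos: [430.6, 226.6, 229.4]
tool_rot: [-180.0, -0.0, 90.0]
contact_force: [3.8, -0.2, 9.2]
finger_gap: -0.002
grip_force: 4.4
```

Call:
play_rows(
  steps=[
    [0.0,[0,0,-0.01],[0,0,0]],
    [0.0,[0,0,-0.03],[0,0,0]],
    [0.0,[0.02,0.001,-0.02],[0,0,0]],
    [0.0,[0.03,0.002,0],[0,0,0]],
    [0.0,[0.015,0.001,0],[0,0,0]],
    [0.0,[0,0,0],[0,0,0]],
    [0.0,[0,0,0],[0,0,0]],
  ],
)

```text
time: 42.1
ee_pos: [434.1, 291.0, 289.2]
tool_rot: [-179.8, 0.1, 90.0]
contact_force: [0.4, -0.2, -0.7]
finger_gap: -0.0
grip_force: 0.0
```

```bash
python3 - <<'E'
from h import *
plan(434.5,291,240,90)
c=camera("scene"); a=cv2.resize(c["pixels"][150:290,250:410],None,fx=3,fy=3,interpolation=cv2.INTER_CUBIC)
c=camera("side"); b=cv2.resize(c["pixels"][150:330,220:320],None,fx=420/180,fy=420/180,interpolation=cv2.INTER_CUBIC)
cv2.imwrite("pics/s13.png",np.hstack([a,b]))
E
```

```text
t 42.1 pos [434.1 291.  289.2] rot [-1.798e+02  1.000e-01  9.000e+01] turn [-0.2  0.1  0. ] shift [ 0.   0.4 49.2]
```

View pics/s13.png

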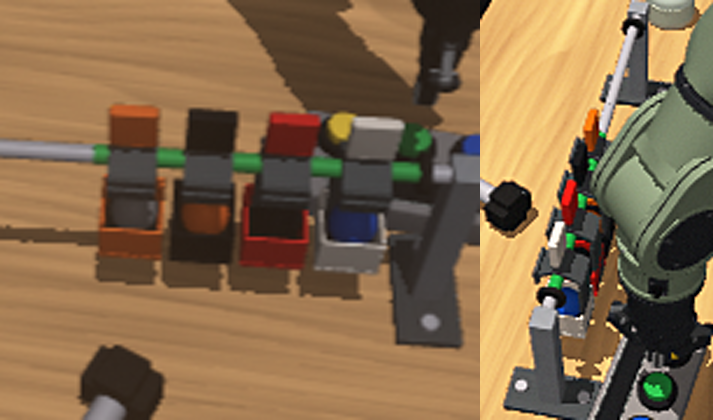

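All four hooks sit on the green section, at crop x≈130, 210, 285 and 365. Next is the green button.

Call:
play_rows(
  steps=[
    [0.0,[0,0,0.012],[0,0,0]],
    [0.0,[0,0,0.02],[0,0,0]],
    [0.0,[0,0,0.016],[0,0,0]],
    [0.0,[0,0,0.003],[0,0,0]],
    [0.0,[0,0,0],[0,0,0]],
    [0.0,[0,0,0.003],[0,0,0]],
    [0.0,[0,0,0.002],[0,0,0]],
    [0.0,[0,0,0.001],[0,0,0]],
    [0.0,[0,0,0.001],[0,0,0]],
    [0.0,[0,0,0],[0,0,0]],
  ],
)

```text
time: 43.2
ee_pos: [434.5, 291.4, 231.2]
tool_rot: [-179.9, 0.0, 90.0]
contact_force: [0.1, -2.4, 4.0]
finger_gap: -0.002
grip_force: 2.0
```

Call:
play_rows(
  steps=[
    [0.0,[0,0,0.001],[0,0,0]],
    [0.0,[0,0,0.001],[0,0,0]],
    [0.0,[0,0,0],[0,0,0]],
    [0.0,[0,0,0],[0,0,0]],
  ],
)

```text
time: 43.6
ee_pos: [434.4, 291.4, 229.4]
tool_rot: [-179.9, -0.0, 90.0]
contact_force: [0.2, -2.3, 10.0]
finger_gap: -0.0
grip_force: 5.2
```

Call:
play_rows(
  steps=[
    [0.0,[0,0,-0.01],[0,0,0]],
    [0.0,[0,0,-0.03],[0,0,0]],
    [0.0,[0,0,-0.04],[0,0,0]],
    [0.0,[0,0,-0.04],[0,0,0]],
    [0.0,[0,0,-0.02],[0,0,0]],
    [0.0,[0,0,0],[0,0,0]],
    [0.0,[0,0,0],[0,0,0]],
  ],
)

```text
time: 44.3
ee_pos: [434.4, 291.5, 369.2]
tool_rot: [-179.9, -0.0, 90.0]
contact_force: [-0.7, -0.1, -0.3]
finger_gap: 0.0
grip_force: 0.0
```

```bash
python3 - <<'E'
from h import *
# tab centroids in the scene view before/after: compare the rail region with picture taken before the green press
c=camera("scene"); p=cv2.imread("pics/s13.png")[:, :480]; q=cv2.resize(c["pixels"][150:290,250:410],None,fx=3,fy=3,interpolation=cv2.INTER_CUBIC)
d=cv2.absdiff(p,q).max(2); print("changed px in caddy area",(d[100:280,95:390]>60).sum())
o=env.get_obs(); print(o["time"],o["contact_force"])
E
```

```text
changed px in caddy area 27
44.35 [-0.24470627 -0.20673178 -0.00265118]
```

```bash
python3 -c "
from h import *
print(env.close_job())"
```

```text
the job is handed in; nothing more can be done
None
```

I pressed blue, hooked the white, red, black and orange caddies on over the bare steel and slid each into the green section, pressed yellow and then green, and handed the job in at about 44 s of robot time; the hand-in returned no score.

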